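# Hold a sensor probe centred in a charger's guide bore

## Task

Take the bare-board sensor probe off its stand by the edges of its board only, with nothing touching the board's faces or its stem, and lower the stem upright through the blue guide collar on the charger housing, without the probe ever touching the collar or housing, until the red band on the stem is level with the collar's top. Finish while still holding it there, still and centred in the bore; do not let go or put it down. Leave everything else on the bench where it is.

Things in the scene. Friction and masses are not known exactly. Their poses are not given: they have to be found in the camera images.
- probe: loose sensor probe, about 90 g: bare board 64 (its x) x 46 mm (its y), tan rim 5 mm thick (grip this; outer 5 mm bare), and a steel stem, 8 mm diameter, square under its centre. Origin: board centre, mid-thickness; z up from the chip face; stem along -z to 100 mm below. Red band on the stem 50 mm above its tip. Starts loose, level on the stand, stem in its tube, origin 123.5 mm above the bench
- probe_core: the probe's delicate part, rigid with it, same origin: dark green faces (54 x 36 mm, 3.5 mm above and below the origin), chips on top (to 7.5 mm above the origin) and the stem. Gripper and arm must not touch it
- probe_tip (a point): centre of the stem's lower end, 100 mm below the board's centre
- charger: fixed grey cast housing, 150 (x) x 210 mm (y, with fins), flat top 70 mm above the bench, three black glands on its -x face. Origin: centre of its underside. On top a blue square collar 36 x 36 x 25 mm tall, its upright round through bore 18 mm diameter, centred 15 mm to +x and 35 mm to +y of the origin; below it the hole is 26 mm wide, down to 8 mm above the bench
- guide (a point): centre of the bore's mouth, on the top face of the blue guide collar, 95 mm above the bench; the bore runs straight down from it
- stand: fixed probe stand: an upright aluminium tube, 30 mm outside and 22 mm inside diameter, 120 mm tall, on a dark round foot 64 mm across and 10 mm tall. Origin at the centre of its underside. The board overhangs the tube on all sides
- screwdriver: loose screwdriver with a red handle, lying on the bench; a bystander, leave alone. Origin at the middle of its length
- flux: loose small amber bottle, 40 mm across, 90 mm tall, standing; a bystander, leave alone. Origin at the centre of its underside
- meter: loose yellow hand-held meter, 150 x 75 x 38 mm, lying; a bystander, leave alone. Origin at the centre of its underside
- tub: loose open white plastic tub, 100 mm across, 100 mm tall; a bystander, leave alone. Origin at the centre of its underside
- carton: loose cardboard carton, 90 x 120 x 60 mm; a bystander, leave alone. Origin at the centre of its underside
- spool: loose copper-coloured spool, 52 mm across, 40 mm tall; a bystander, leave alone. Origin at the centre of its underside
There are look-alikes about, which are no part of the job. There is more than one size of the probe; the one meant has the size given above.

How it is judged:
By the outcome, as a careful person would: the job done as asked, in the order asked, and still so for the second after the job is handed in, while the arm keeps its last pose, push and grip.
It also fails if it takes over 56 s, if anything falls off the work surface, if the arm or the gripper's body presses on something with over 40 N, if the wrist force passes 120 N, or if a joint passes its speed limit or range.

## Robot

A 6-joint arm with a two-finger parallel gripper is mounted at the origin on the work surface. World frame = base frame: x ahead of the robot, y to its left, z up, the work surface at z = 0. Lengths are in mm, angles in rad, forces in N, time in s.
With the tool pointing down it reaches from about 275 to 850 mm from the base axis. Payload 5.2 kg.
Tool frame: the origin (TCP) lies on the mounting face of the last link; the fingertips stand 173 mm ahead of it and the grasp point (between the pads) lies 155 mm ahead of it; z points along the fingers, y is the direction in which the jaws open and shut (so a half turn about z gives the same grasp; the last joint's range is limited). The gripper opens to 85 mm and grips with 20 to 120 N. Pads are 22 mm wide; open, the fingers measure 114 mm over their backs; the gripper's body (76 mm by 85 mm) begins 54 mm behind the grasp point. The pads swing forward as they close: fully open they stand 13 mm farther back than shut.
Start: joints at [-1.456, 0.259, 1.535, -0, 1.348, -0.203], TCP at [171.884, -522.458, 404.71] pointing down, gripper open.
Joint ranges: [-3.14, 3.14], [-0.91, 2.08], [0.19, 2.58], [-1.22, 4.36], [0.22, 2.71], [-3.12, 3.12]. Speed limits (rad/s): [2.57, 2.57, 3.14, 3.14, 3.14, 3.14].

## Interface

Orientations are given as a unit quaternion [w, x, y, z].
In Python, from bench import robot gives the robot as it stands.
- The arm moves only by the tool arm_command, never from a script. Its argument "deltas" is a list that holds one entry, the list of rows, each a list of 7 numbers: the shift along the world's x, y, z in cm, then the turn, a rotation vector about the world's x, y, z in rad, then the finger opening in cm, from 0 to 8.54. In form: [[[x, y, z, ax, ay, az, jaw], ...]]. A call has 1 to 12 rows; each row shifts and turns the commanded pose from where the row before left it; what a row does not reach is not made up. A row lasts 1/10 s, in which the tool goes at most 50 mm and 8.59 degrees, less where a joint would pass 70% of its speed; a pose out of reach is approached as far as the arm can. A call with a gripper value outside its range is refused whole. The fingers move at their own pace and stop on an object; "squeeze" is the grip in N (left out, the last holds). Time passes only in rows, so rows that do not move let the fingers close. It gives the time, the measured TCP pose, the force and the opening at its end, in the units of the state.
- robot.state(): the state, without advancing time (a new reading comes with each control period).
- robot.read_camera(name): name is "scene" or "top" or "wrist"; returns a dict with "pixels" (384x512x3 uint8, blue, green, red), "camera_matrix" (3x3 intrinsics, pixels), "cam_to_world" (4x4, takes a point from camera to world coordinates); the wrist camera has in their place "T_tool_cam" (4x4, takes a point from camera to tool coordinates, whose origin is the TCP and whose axes are the flange's). Camera axes: x right, y down, z forward; pixel columns grow to the right and rows downward; lengths in mm; the calibration is good to about 2 mm. The wrist camera is an equidistant fisheye: a pixel r from the principal point sees the ray r / f radians off the axis. A picture is of the moment at which its call begins: read the wrist's pose just before it. There is no depth.
- robot.sign_off(): hands the job in, once; it reports no verdict.
The state is a dict: "time": time; "joints": joint angles; "joint_vel": joint speeds; "joint_torque": joint torques, N m; "tcp_pos": TCP position; "tcp_rot": TCP orientation; "force": force on the tool from outside, world axes, zero at the start; "wrist_torque": the same for the moment, N m; "opening": finger opening in mm.
Only numpy, scipy, OpenCV 4.12 (cv2) and the standard library are available. Lean on these libraries where they do the work, as an engineer would, in place of code of your own. Each camera call takes 0.05 s, during which the arm holds its last target. There are 200 camera calls.

## Working session

There is one attempt and no reset: what is moved stays moved. The work goes in short steps, Python scripts to look and compute and a tool call to move; the robot and the scene stay as the last step left them, time stands still between calls to the robot, and variables do not carry over. Pictures are saved under pics/ and viewed, about 8 in all and at most 12, crops included, and the job is handed in when it is done.

Besides the shell and the picture viewer there is one more tool, called after "Call:" as name(argument=value, ...), one argument or row to a line, values as JSON. arm_command: Moves the arm, as the interface text tells. Its arguments: {"type":"object","properties":{"deltas":{"type":"array","items":{"type":"array","items":{"type":"array","items":{"type":"number"}}}},"squeeze":{"type":"number"}},"required":["deltas"]}

```bash
mkdir -p pics; cat > h.py <<'E'
import numpy as np, cv2
from scipy.spatial.transform import Rotation as R
from bench import robot
def cam(n):
    s=robot.state(); c=robot.read_camera(n); K=np.array(c["camera_matrix"])
    if n=="wrist":
        T=np.eye(4); w,x,y,z=s["tcp_rot"]; T[:3,:3]=R.from_quat([x,y,z,w]).as_matrix(); T[:3,3]=s["tcp_pos"]
        M=T@np.array(c["T_tool_cam"])
    else: M=np.array(c["cam_to_world"])
    return c["pixels"],K,M
def ray(K,M,u,v,fish=False):
    a=(u-K[0,2])/K[0,0]; b=(v-K[1,2])/K[1,1]
    if fish:
        t=np.hypot(a,b); k=np.sin(t)/t if t>1e-9 else 1; d=np.array([a*k,b*k,np.cos(t)])
    else: d=np.array([a,b,1.])
    return M[:3,3],M[:3,:3]@d
def onz(K,M,u,v,z,fish=False):
    o,d=ray(K,M,u,v,fish); return (o+d*(z-o[2])/d[2])[:2]
def proj(K,M,p,fish=False):
    q=np.linalg.inv(M)@np.append(p,1); 
    if fish:
        r=np.hypot(q[0],q[1]); t=np.arctan2(r,q[2]); a=q[:2]/r*t
    else: a=q[:2]/q[2]
    return np.array([K[0,0]*a[0]+K[0,2],K[1,1]*a[1]+K[1,2]])
E
python3 - <<'E'
from h import *
np.set_printoptions(precision=2,suppress=True)
for n in("top","scene"):
    p,K,M=cam(n); cv2.imwrite(f"pics/{n}0.png",cv2.resize(p,(800,600),interpolation=cv2.INTER_CUBIC)); np.savez(n+"0.npz",p=p,K=K,M=M); print(n,K,M)
print(robot.state())
E
```

```text
top [[355.8    0.   252.83]
 [  0.   355.8  192.68]
 [  0.     0.     1.  ]] [[  0.03  -0.98   0.17 354.22]
 [ -1.    -0.02   0.02  -5.3 ]
 [ -0.02  -0.17  -0.98 979.27]
 [  0.     0.     0.     1.  ]]
scene [[405.88   0.   255.32]
 [  0.   405.88 198.06]
 [  0.     0.     1.  ]] [[   0.61    0.62   -0.5  1041.78]
 [   0.79   -0.46    0.4  -425.25]
 [   0.01   -0.64   -0.77  915.72]
 [   0.      0.      0.      1.  ]]
{'time': 0.1, 'joints': array([-1.46,  0.26,  1.54, -0.  ,  1.35, -0.2 ]), 'joint_vel': array([ 0., -0., -0., -0., -0., -0.]), 'joint_torque': array([  0.  , -44.7 , -29.12,  -0.  ,   0.01,  -0.  ]), 'tcp_pos': array([ 171.87, -522.26,  403.98]), 'tcp_rot': array([-0.  ,  0.99,  0.16,  0.  ]), 'force': array([-0.04, -0.35, -0.39]), 'wrist_torque': array([0.02, 0.  , 0.03]), 'opening': 85.43243273280575}
```

View pics/top0.png

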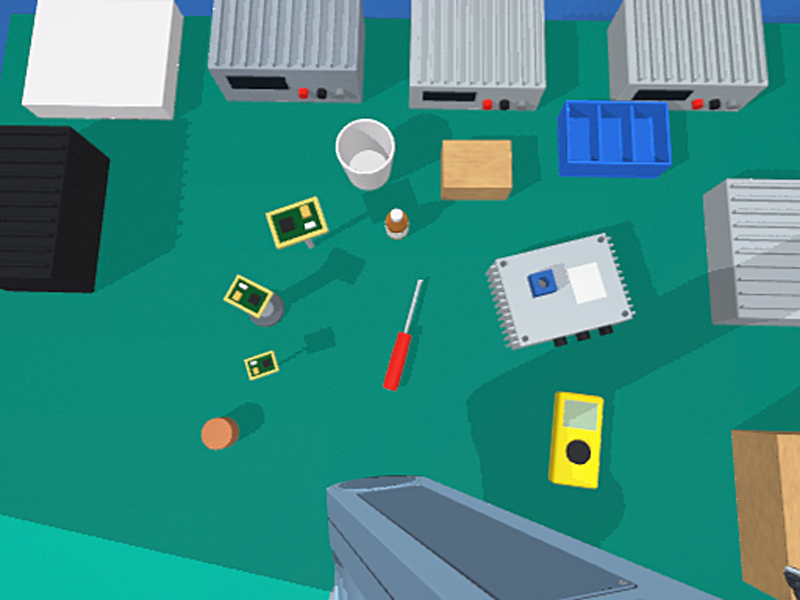

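View pics/scene0.png

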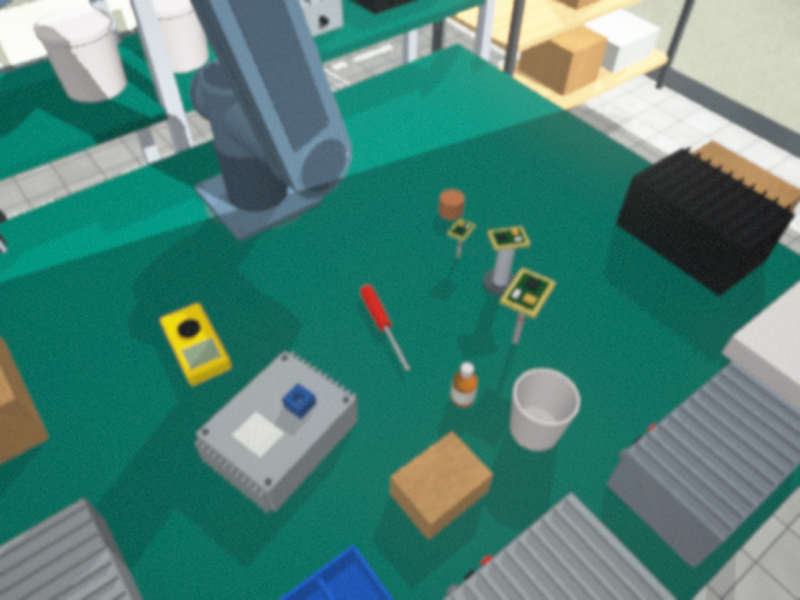

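The top view shows the probe on its stand at (250,297), a bigger decoy at (297,222), a smaller one at (262,365), and the blue collar at (543,283). The scene view confirms that the middle one is on the stand.

```bash
python3 - <<'E'
from h import *
np.set_printoptions(precision=1,suppress=True)
d=np.load("top0.npz");p,K,M=d['p'],d['K'],d['M']; s=np.load("scene0.npz")
hsv=cv2.cvtColor(p,cv2.COLOR_BGR2HSV)
# tan rim
m=cv2.inRange(hsv,(18,60,140),(38,255,255))
cs,_=cv2.findContours(m,cv2.RETR_EXTERNAL,cv2.CHAIN_APPROX_NONE)
for c in cs:
    if cv2.contourArea(c)<40: continue
    pts=np.array([onz(K,M,*q,126) for q in c[:,0]]).astype(np.float32)
    print("tan",c[:,0].mean(0),cv2.minAreaRect(pts))
b=cv2.inRange(hsv,(100,120,60),(125,255,255))
cs,_=cv2.findContours(b,cv2.RETR_EXTERNAL,cv2.CHAIN_APPROX_NONE)
for c in cs:
    q=c[:,0].mean(0)
    if abs(q-[347,181]).max()<25: print("blue",q,cv2.minAreaRect(np.array([onz(K,M,*x,95) for x in c[:,0]],np.float32)))
# bores / tall things by hand (800px coords /1.5625)
for n,u,v,z in [("bore",543,283,95),("bigdecoy",297,222,130),("smalldecoy",262,365,100),("flux",397,214,90),("tub",365,147,100),("spool",220,433,40),("screwtip",420,281,5),("screwend",391,388,15),("cornFL",515,348,70),("cornL",490,265,70),("cornBR",607,235,70),("cornR",634,313,70)]:
    print(n,onz(K,M,u/1.5625,v/1.5625,z))
# triangulate heights of decoys
def tri(a,b):
    o1,d1=ray(K,M,a[0]/1.5625,a[1]/1.5625);o2,d2=ray(s['K'],s['M'],b[0]/1.5625,b[1]/1.5625)
    t=np.linalg.lstsq(np.c_[d1,-d2],o2-o1,rcond=None)[0]; return (o1+d1*t[0]+o2+d2*t[1])/2
for n,a,b_ in [("big",(297,222),(528,292)),("mid",(250,297),(509,238)),("small",(262,365),(461,231)),("bore",(543,282),(299,399)),("flux",(397,214),(467,370))]: print(n,tri(a,b_))
E
```

```text
tan [368.5 281.2] ((302.18646240234375, -260.30035400390625), (72.2844009399414, 134.10446166992188), 84.04901123046875)
tan [166.9 233.3] ((399.24737548828125, 216.17593383789062), (32.14185333251953, 46.232200622558594), 20.032365798950195)
tan [158.7 189.2] ((506.17535400390625, 244.33773803710938), (65.21707153320312, 45.82331848144531), 64.46595764160156)
tan [189.5 142.1] ((627.749755859375, 175.20281982421875), (63.169742584228516, 86.29596710205078), 20.589344024658203)
blue [346.9 180.9] ((544.41015625, -222.55068969726562), (37.132850646972656, 40.563148498535156), 15.52457046508789)
bore [ 543.6 -224.5]
bigdecoy [626.5 173. ]
smalldecoy [399.9 221.3]
flux [656.8  14.7]
tub [770.3  71.6]
spool [289.3 299. ]
screwtip [561.5 -27.8]
screwend [370.8  18.6]
cornFL [ 439.6 -183.2]
cornL [ 577.7 -142.9]
cornBR [ 634.  -339.5]
cornR [ 502.  -378.4]
big [627.8 174.  127. ]
mid [507.3 246.  115.3]
small [402.  231.4  62.2]
bore [ 548.5 -226.9   81.9]
flux [661.4  15.6  77.7]
```

Call:
arm_command(
  deltas=[
    [[1.4, 3.2, 0, 0, 0, 0.0333, 8.5], [1.4, 3.2, 0, 0, 0, 0.0333, 8.5], [1.4, 3.2, 0, 0, 0, 0.0333, 8.5], [1.4, 3.2, 0, 0, 0, 0.0333, 8.5], [1.4, 3.2, 0, 0, 0, 0.0333, 8.5], [1.4, 3.2, 0, 0, 0, 0.0333, 8.5], [1.4, 3.2, 0, 0, 0, 0.0333, 8.5], [1.4, 3.2, 0, 0, 0, 0.0333, 8.5], [1.4, 3.2, 0, 0, 0, 0.0333, 8.5], [1.4, 3.2, 0, 0, 0, 0.0333, 8.5], [1.4, 3.2, 0, 0, 0, 0.0333, 8.5], [1.4, 3.2, 0, 0, 0, 0.0333, 8.5]],
  ],
)

```text
time: 1.3
tcp_pos: [340.0, -137.0, 404.6]
tcp_rot: [-0.0, 0.936, 0.352, -0.0]
force: [0.4, 0.1, -0.4]
opening: 85.2
```

Call:
arm_command(
  deltas=[
    [[1.4, 3.2, 0, 0, 0, 0.0333, 8.5], [1.4, 3.2, 0, 0, 0, 0.0333, 8.5], [1.4, 3.2, 0, 0, 0, 0.0333, 8.5], [1.4, 3.2, 0, 0, 0, 0.0333, 8.5], [1.4, 3.2, 0, 0, 0, 0.0333, 8.5], [1.4, 3.2, 0, 0, 0, 0.0333, 8.5], [1.4, 3.2, 0, 0, 0, 0.0333, 8.5], [1.4, 3.2, 0, 0, 0, 0.0333, 8.5], [1.4, 3.2, 0, 0, 0, 0.0333, 8.5], [1.4, 3.2, 0, 0, 0, 0.0333, 8.5], [1.4, 3.0, 0, 0, 0, 0.0333, 8.5], [0, 0, 0, 0, 0, 0, 8.5]],
  ],
)

```text
time: 2.5
tcp_pos: [494.7, 214.4, 403.9]
tcp_rot: [-0.001, 0.856, 0.517, 0.0]
force: [-0.6, -1.3, -0.4]
opening: 85.0
```

```bash
python3 - <<'E'
from h import *
np.set_printoptions(precision=3,suppress=True)
s=robot.state(); print(s['time'],s['tcp_pos'],s['tcp_rot'],s['joints'],s['force'])
p,K,M=cam("wrist"); np.savez("w1.npz",p=p,K=K,M=M); print(K,M)
cv2.imwrite("pics/w1.png",cv2.resize(p,(800,600),interpolation=cv2.INTER_CUBIC))
E
```

```text
2.5 [494.739 214.37  403.933] [-0.001  0.856  0.517  0.   ] [0.201 0.24  1.562 0.001 1.34  0.684] [-0.608 -1.333 -0.45 ]
[[297.319   0.    253.402]
 [  0.    297.319 187.494]
 [  0.      0.      1.   ]] [[  0.886  -0.438  -0.153 533.225]
 [ -0.464  -0.837  -0.291 289.465]
 [ -0.001   0.329  -0.944 373.593]
 [  0.      0.      0.      1.   ]]
```

View pics/w1.png

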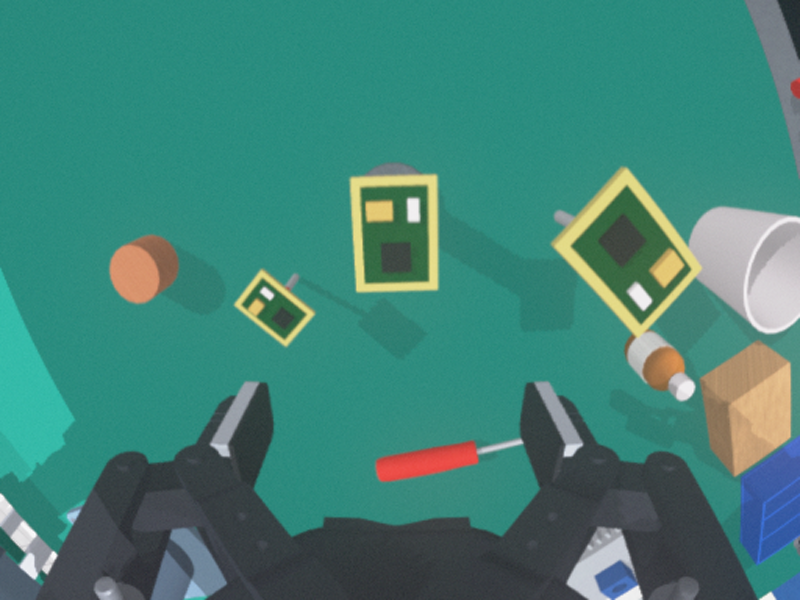

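The wrist view shows the probe board at (395,233), nearly square to the jaws, with the decoys either side at (275,308) and (627,250). I'll measure the rim precisely.

```bash
cat >> h.py <<'E'
def board(p,K,M,z,near,tol=60):
    """fit rim of probe board on plane z -> rect"""
    hsv=cv2.cvtColor(p,cv2.COLOR_BGR2HSV); m=cv2.inRange(hsv,(18,60,120),(38,255,255))
    cs,_=cv2.findContours(m,cv2.RETR_EXTERNAL,cv2.CHAIN_APPROX_NONE); out=[]
    for c in cs:
        if cv2.contourArea(c)<100: continue
        pts=np.array([onz(K,M,*q,z,True) for q in c[:,0]],np.float32)
        r=cv2.minAreaRect(pts)
        if np.hypot(*(np.array(r[0])-near))<tol: out.append(r)
    return out
E
python3 - <<'E'
from h import *
d=np.load("w1.npz")
print(board(d['p'],d['K'],d['M'],126,(506,245)))
p,K,M=cam("wrist"); print(robot.state()['tcp_pos'],board(p,K,M,126,(506,245)))
E
```

```text
[((507.8108215332031, 243.75909423828125), (64.58153533935547, 45.888404846191406), 63.591739654541016)]
[493.63163939 211.91515716 403.91421537] [((507.903564453125, 244.01937866210938), (64.45256042480469, 45.86085891723633), 63.509544372558594)]
```

Call:
arm_command(
  deltas=[
    [[0.36, 0.8, -0.9, 0, 0, 0.005, 8.5], [0.36, 0.8, -0.9, 0, 0, 0.005, 8.5], [0.36, 0.8, -0.9, 0, 0, 0.005, 8.5], [0.35, 0.8, -0.9, 0, 0, 0.005, 8.5], [0, 0, -0.9, 0, 0, 0, 8.5], [0, 0, -0.9, 0, 0, 0, 8.5], [0, 0, -0.9, 0, 0, 0, 8.5], [0, 0, -0.9, 0, 0, 0, 8.5], [0, 0, 0, 0, 0, 0, 8.5], [0, 0, 0, 0, 0, 0, 8.5], [0, 0, 0, 0, 0, 0, 8.5]],
  ],
)

```text
time: 3.7
tcp_pos: [508.4, 243.5, 333.2]
tcp_rot: [0.0, 0.852, 0.524, 0.0]
force: [-0.1, 0.5, -0.1]
opening: 85.2
```

```bash
python3 - <<'E'
from h import *
np.set_printoptions(precision=4,suppress=True)
s=robot.state(); print(s['tcp_pos'],s['tcp_rot'],s['force'])
p,K,M=cam("wrist"); print(board(p,K,M,126,(506,245)))
w,x,y,z=s['tcp_rot']; Rm=R.from_quat([x,y,z,w]).as_matrix(); print(Rm[:,2],np.degrees(np.arctan2(Rm[1,1],Rm[0,1])))
cv2.imwrite("pics/w2.png",cv2.resize(p,(800,600),interpolation=cv2.INTER_CUBIC))
E
```

```text
[508.3847 243.5037 333.232 ] [0.0002 0.8516 0.5242 0.0005] [-0.0911  0.4876 -0.1227]
[((508.710693359375, 244.60304260253906), (65.32859802246094, 46.179656982421875), 63.95747375488281)]
[ 0.001   0.0002 -1.    ] -26.77117388171057
```

View pics/w2.png

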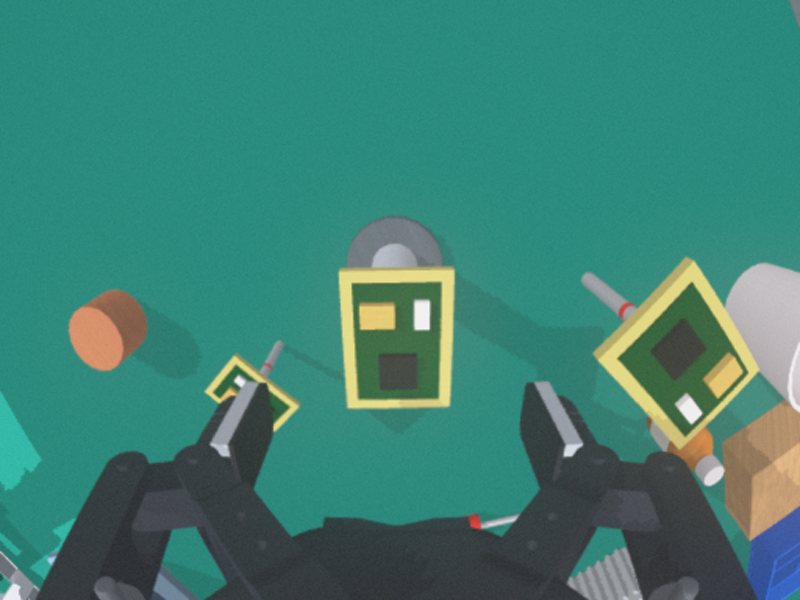

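The board is at (397,338), centred between the pads. I'll descend beside its edges.

Call:
arm_command(
  deltas=[
    [[0, 0.04, -0.7, 0, 0, 0, 8.5], [0, 0.03, -0.7, 0, 0, 0, 8.5], [0, 0, -0.7, 0, 0, 0, 8.5], [0, 0, -0.7, 0, 0, 0, 8.5], [0, 0, -0.7, 0, 0, 0, 8.5], [0, 0, -0.7, 0, 0, 0, 8.5], [0, 0, -0.7, 0, 0, 0, 8.5], [0, 0, -0.9, 0, 0, 0, 8.5], [0, 0, 0, 0, 0, 0, 7.0], [0, 0, 0, 0, 0, 0, 6.0], [0, 0, 0, 0, 0, 0, 5.4], [0, 0, 0, 0, 0, 0, 5.4]],
  ],
  squeeze=30,
)

```text
time: 4.95
tcp_pos: [508.4, 244.3, 275.1]
tcp_rot: [0.0, 0.852, 0.524, 0.0]
force: [0.4, 0.1, 0.2]
opening: 54.2
```

```bash
python3 - <<'E'
from h import *
np.set_printoptions(precision=4,suppress=True)
s=robot.state(); print(s['tcp_pos'],s['tcp_rot'],s['force'],s['opening'])
p,K,M=cam("wrist"); print(board(p,K,M,126,(506,245)))
cv2.imwrite("pics/w3.png",cv2.resize(p[180:384,130:380],(800,653))[:600])
E
```

```text
[508.3589 244.2983 275.1384] [0.0001 0.8516 0.5243 0.0004] [0.3638 0.1127 0.2302] 54.17644926903104
[((508.9806213378906, 244.75146484375), (66.37367248535156, 46.47895431518555), 64.22803497314453)]
```

View pics/w3.png

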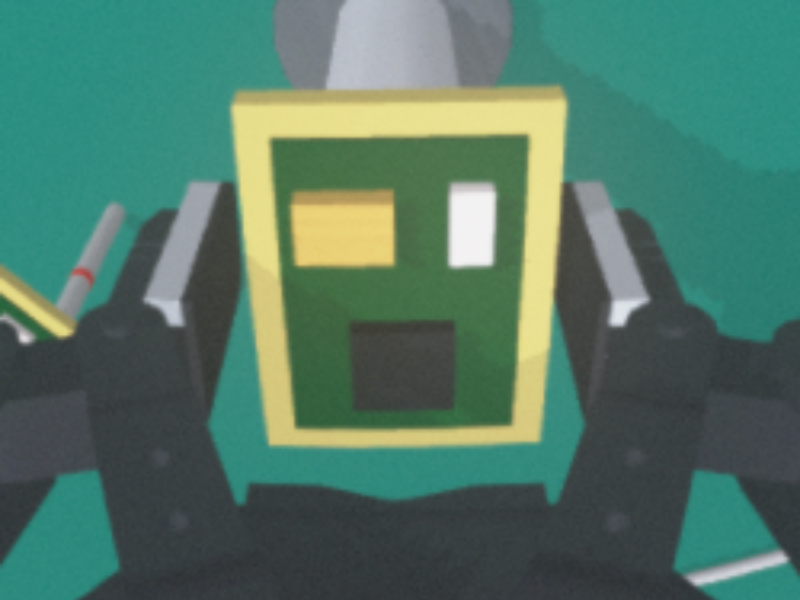

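The pads straddle the long edges of the rim with even gaps, at left (235,290) and right (560,290). I'll close, lift a little, then check.

Call:
arm_command(
  deltas=[
    [[0, 0, 0, 0, 0, 0, 5.0], [0, 0, 0, 0, 0, 0, 4.7], [0, 0, 0, 0, 0, 0, 4.4], [0, 0, 0, 0, 0, 0, 4.0], [0, 0, 0, 0, 0, 0, 4.0], [0, 0, 0, 0, 0, 0, 4.0], [0, 0, 0, 0, 0, 0, 4.0]],
  ],
  squeeze=45,
)

```text
time: 5.7
tcp_pos: [508.3, 244.2, 275.2]
tcp_rot: [0.0, 0.852, 0.524, 0.0]
force: [-1.1, -1.3, 4.5]
opening: 44.9
```

Call:
arm_command(
  deltas=[
    [[0, 0, 0.2, 0, 0, 0, 4.0], [0, 0, 0.4, 0, 0, 0, 4.0], [0, 0, 0.6, 0, 0, 0, 4.0], [0, 0, 0.6, 0, 0, 0, 4.0], [0, 0, 0.2, 0, 0, 0, 4.0], [0, 0, 0, 0, 0, 0, 4.0], [0, 0, 0, 0, 0, 0, 4.0]],
  ],
)

```text
time: 6.4
tcp_pos: [508.1, 244.2, 294.7]
tcp_rot: [-0.0, 0.852, 0.524, -0.0]
force: [-0.7, -0.5, -1.1]
opening: 44.7
```

```bash
python3 - <<'E'
from h import *
np.set_printoptions(precision=4,suppress=True)
s=robot.state(); print(s['time'],s['tcp_pos'],s['tcp_rot'],s['force'],s['wrist_torque'],s['opening'])
p,K,M=cam("wrist"); print(board(p,K,M,146,(506,245)))
cv2.imwrite("pics/w4.png",cv2.resize(p[180:384,130:380],(800,653))[:600])
E
```

```text
6.4 [508.1    244.2292 294.7019] [-0.      0.8515  0.5243 -0.    ] [-0.7225 -0.535  -1.0735] [ 0.0514 -0.0628  0.0106] 44.73277759660832
[((454.79425048828125, 267.05718994140625), (23.526535034179688, 20.673067092895508), 20.095319747924805), ((507.987548828125, 245.6251220703125), (65.90989685058594, 46.39447021484375), 63.14247131347656)]
```

View pics/w4.png

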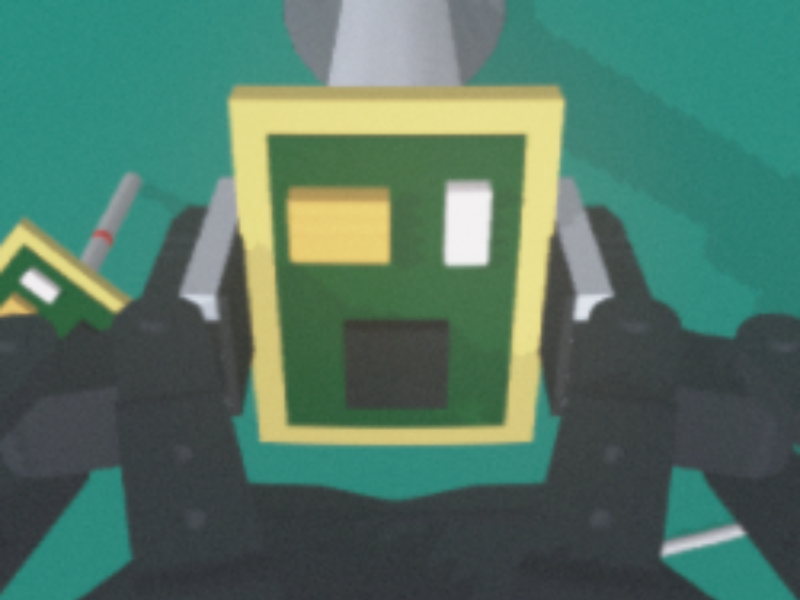

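Held by the rim edges only, and the force matches the probe's weight. I'll lift clear of the tube and carry it over to the collar.

Call:
arm_command(
  deltas=[
    [[0, 0, 0.5, 0, 0, 0, 4.0], [0, 0, 1.0, 0, 0, 0, 4.0], [0, 0, 1.5, 0, 0, 0, 4.0], [0, 0, 1.5, 0, 0, 0, 4.0], [0, 0, 1.5, 0, 0, 0, 4.0], [0, 0, 1.5, 0, 0, 0, 4.0], [0, 0, 1.5, 0, 0, 0, 4.0], [0, 0, 1.5, 0, 0, 0, 4.0], [0, 0, 1.5, 0, 0, 0, 4.0], [0, 0, 1.5, 0, 0, 0, 4.0], [0, 0, 1.0, 0, 0, 0, 4.0], [0, 0, 0.5, 0, 0, 0, 4.0]],
  ],
)

```text
time: 7.65
tcp_pos: [508.2, 244.3, 446.3]
tcp_rot: [0.0, 0.852, 0.524, 0.001]
force: [-0.5, 0.5, -1.1]
opening: 45.1
```

Call:
arm_command(
  deltas=[
    [[0.05, -0.6, 0, 0, 0, 0, 4.0], [0.1, -1.2, 0, 0, 0, 0, 4.0], [0.15, -1.8, 0, 0, 0, 0, 4.0], [0.16, -2.2, 0, 0, 0, 0, 4.0], [0.16, -2.2, 0, 0, 0, 0, 4.0], [0.16, -2.2, 0, 0, 0, 0, 4.0], [0.16, -2.2, 0, 0, 0, 0, 4.0], [0.16, -2.2, 0, 0, 0, 0, 4.0], [0.16, -2.2, 0, 0, 0, 0, 4.0], [0.16, -2.2, 0, 0, 0, 0, 4.0], [0.16, -2.2, 0, 0, 0, 0, 4.0], [0.16, -2.2, 0, 0, 0, 0, 4.0]],
  ],
)

```text
time: 8.85
tcp_pos: [525.2, 8.4, 443.7]
tcp_rot: [-0.0, 0.852, 0.524, -0.001]
force: [0.7, 0.4, -1.0]
opening: 44.6
```

Call:
arm_command(
  deltas=[
    [[0.16, -2.2, 0, 0, 0, 0, 4.0], [0.16, -2.2, 0, 0, 0, 0, 4.0], [0.16, -2.2, 0, 0, 0, 0, 4.0], [0.16, -2.2, 0, 0, 0, 0, 4.0], [0.16, -2.2, 0, 0, 0, 0, 4.0], [0.16, -2.2, 0, 0, 0, 0, 4.0], [0.16, -2.2, 0, 0, 0, 0, 4.0], [0.16, -2.2, 0, 0, 0, 0, 4.0], [0.2, -1.8, 0, 0, 0, 0, 4.0], [0.18, -1.2, 0, 0, 0, 0, 4.0], [0.1, -0.6, 0, 0, 0, 0, 4.0], [0, 0, 0, 0, 0, 0, 4.0]],
  ],
)

```text
time: 10.05
tcp_pos: [543.2, -202.4, 444.4]
tcp_rot: [-0.0, 0.852, 0.524, -0.0]
force: [-0.5, 1.1, -1.5]
opening: 44.9
```

Call:
arm_command(
  deltas=[
    [[0, 0, 0, 0, 0, 0, 4.0], [0, 0, 0, 0, 0, 0, 4.0], [0, 0, 0, 0, 0, 0, 4.0], [0, 0, 0, 0, 0, 0, 4.0]],
  ],
)

```text
time: 10.45
tcp_pos: [543.2, -201.2, 444.9]
tcp_rot: [0.0, 0.851, 0.525, 0.0]
force: [0.1, -0.4, -0.1]
opening: 44.7
```

```bash
python3 - <<'E'
from h import *
np.set_printoptions(precision=4,suppress=True)
s=robot.state(); print(s['time'],s['tcp_pos'],s['tcp_rot'],s['force'],s['wrist_torque'],s['opening'])
p,K,M=cam("wrist"); np.savez("w5.npz",p=p,K=K,M=M)
cv2.imwrite("pics/w5.png",cv2.resize(p,(800,600),interpolation=cv2.INTER_CUBIC))
for n in("scene","top"):
    q,K,M=cam(n); np.savez(n+"5.npz",p=q,K=K,M=M)
E
```

```text
10.45 [ 543.2211 -201.1509  444.8678] [0.0001 0.8513 0.5246 0.0001] [ 0.0619 -0.4287 -0.0746] [0.0194 0.0025 0.0044] 44.67231418573669
```

View pics/w5.png

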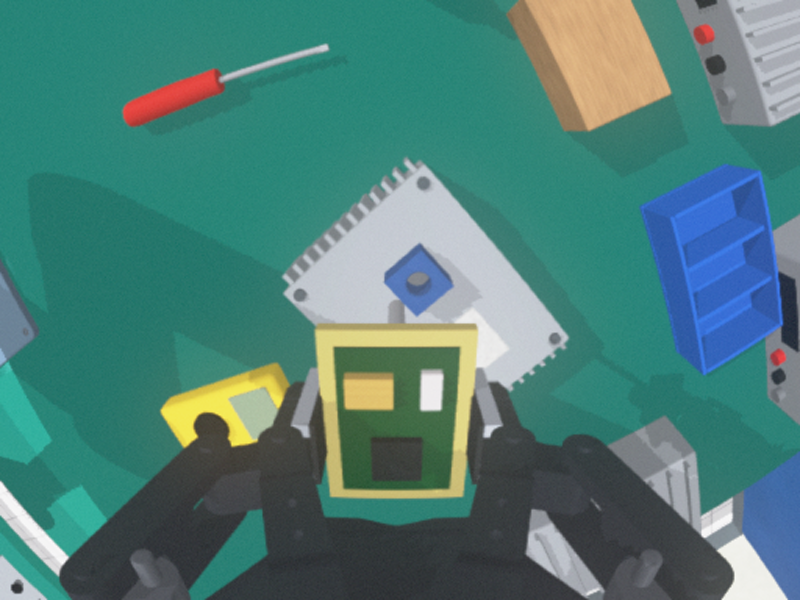

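The wrist view shows the bore at (419,279) and the stem tip sticking out from behind the board at (397,302). I'll zoom in to measure both.

```bash
python3 - <<'E'
from h import *
np.set_printoptions(precision=1,suppress=True)
d=np.load("w5.npz");p,K,M=d['p'],d['K'],d['M']
c=cv2.resize(p[148:210,230:300],None,fx=8,fy=8,interpolation=cv2.INTER_NEAREST)
cv2.imwrite("pics/w5c.png",c)
g=p.max(axis=2)
print(p[160:210,268,:][::2].tolist())
hsv=cv2.cvtColor(p,cv2.COLOR_BGR2HSV);b=cv2.inRange(hsv,(100,120,40),(125,255,255)); b[:,:230]=0;b[:,300:]=0;b[:148]=0;b[215:]=0
cs,h=cv2.findContours(b,cv2.RETR_CCOMP,cv2.CHAIN_APPROX_NONE)
for q in cs: print(len(q),cv2.contourArea(q),q[:,0].mean(0),onz(K,M,*q[:,0].mean(0),95,True))
E
```

```text
[[155, 107, 80], [181, 118, 85], [188, 122, 87], [189, 122, 87], [190, 120, 87], [187, 121, 87], [186, 122, 88], [146, 127, 115], [141, 137, 134], [143, 137, 135], [141, 137, 133], [135, 116, 103], [128, 95, 78], [134, 95, 79], [148, 104, 81], [181, 118, 86], [189, 124, 90], [183, 120, 84], [186, 122, 89], [187, 121, 89], [188, 133, 102], [209, 197, 191], [209, 201, 197], [197, 196, 192], [104, 154, 167]]
107 917.5 [265.8 178.3] [ 547.8 -221.6]
47 217.5 [267.6 180.8] [ 548.4 -225.1]
9 7.5 [257.8 168.2] [ 545. -207.]
4 2.0 [261. 165.] [ 549.8 -205.2]
6 4.0 [267.  160.5] [ 558.1 -203.6]
```

View pics/w5c.png

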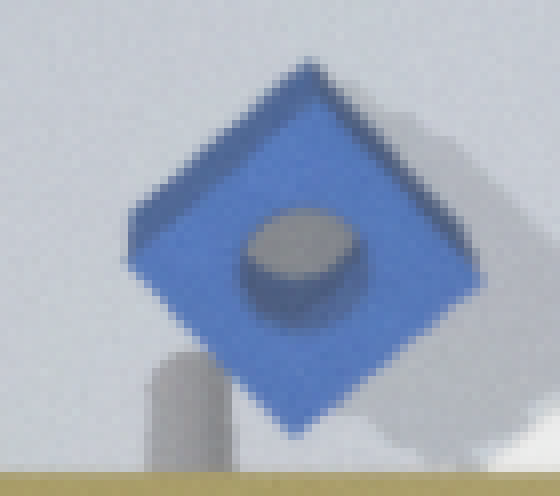

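The crop gives the collar's top face and the bore mouth centred at (304,268), and the stem tip's end at about (190,350). Next I compute their positions and the tilt.

```bash
python3 - <<'E'
from h import *
np.set_printoptions(precision=1,suppress=True)
d=np.load("w5.npz");p,K,M=d['p'],d['K'],d['M']
print("bore",onz(K,M,267.5,181.0,95,True))
for z in(190,193,196): print("tip",z,onz(K,M,253.25,196.2,z,True))
print("board",[(np.round(r[0],1),np.round(r[1],1),r[2]) for z in(295.5,) for r in board(p,K,M,z,(543,-201),30)])
for n in("top","scene"):
    e=np.load(n+"5.npz"); q=proj(e['K'],e['M'],np.array([543.2,-201.2,193])); print(n,q, proj(e['K'],e['M'],np.array([543.2,-201.2,293])),proj(e['K'],e['M'],np.array([548,-225,95])))
E
```

```text
bore [ 548.1 -225.3]
tip 190 [ 541.8 -202.1]
tip 193 [ 542.4 -201. ]
tip 196 [ 542.9 -200. ]
board [(array([ 542.9, -200.2]), array([66.3, 46.6]), 63.18915557861328)]
top [347.8 172.2] [360.2 160.6] [347.7 179.4]
scene [194.2 221. ] [189.  191.5] [191.  251.9]
```

Call:
arm_command(
  deltas=[
    [[0.15, -0.6, 0, 0, 0, 0, 4.0], [0.2, -0.9, 0, 0, 0, 0, 4.0], [0.2, -0.93, -0.4, 0, 0, 0, 4.0], [0, 0, -1.1, 0, 0, 0, 4.0], [0, 0, -1.3, 0, 0, 0, 4.0], [0, 0, -1.5, 0, 0, 0, 4.0], [0, 0, -1.5, 0, 0, 0, 4.0], [0, 0, -1.2, 0, 0, 0, 4.0], [0, 0, -0.7, 0, 0, 0, 4.0], [0, 0, -0.3, 0, 0, 0, 4.0], [0, 0, 0, 0, 0, 0, 4.0], [0, 0, 0, 0, 0, 0, 4.0]],
  ],
)

```text
time: 11.8
tcp_pos: [548.9, -226.2, 365.3]
tcp_rot: [0.001, 0.852, 0.524, 0.0]
force: [-0.4, 0.1, -0.3]
opening: 45.2
```

Call:
arm_command(
  deltas=[
    [[0, 0, 0, 0, 0, 0, 4.0], [0, 0, 0, 0, 0, 0, 4.0], [0, 0, 0, 0, 0, 0, 4.0]],
  ],
)

```text
time: 12.1
tcp_pos: [548.7, -226.1, 365.1]
tcp_rot: [0.0, 0.852, 0.524, 0.0]
force: [0.4, -0.4, -0.8]
opening: 44.8
```

```bash
python3 - <<'E'
from h import *
np.set_printoptions(precision=4,suppress=True)
s=robot.state(); print(s['time'],s['tcp_pos'],s['tcp_rot'],s['force'],s['opening'])
P=s['tcp_pos']; im=[]
p,K,M=cam("wrist"); np.savez("w6.npz",p=p,K=K,M=M)
u,v=proj(K,M,np.array([548,-225,100]),True).astype(int); print('w',u,v); x0,y0=u-40,v-40
im.append(cv2.resize(p[y0:y0+70,x0:x0+80],(400,350),interpolation=cv2.INTER_NEAREST)); print(x0,y0)
for n in("scene","top"):
    q,K,M=cam(n); np.savez(n+"6.npz",p=q,K=K,M=M)
    u,v=proj(K,M,np.array([548,-225,100])).astype(int); x0,y0=u-25,v-30; print(n,x0,y0)
    im.append(cv2.resize(q[y0:y0+50,x0:x0+50],(400,400),interpolation=cv2.INTER_NEAREST))
im[0]=cv2.copyMakeBorder(im[0],0,50,0,0,cv2.BORDER_CONSTANT)
cv2.imwrite("pics/c6.png",np.hstack(im[:2])); cv2.imwrite("pics/c6t.png",im[2])
E
```

```text
12.1 [ 548.7366 -226.0898  365.1208] [0.0003 0.8516 0.5243 0.0002] [ 0.4342 -0.4476 -0.8342] 44.84192235502528
w 252 189
212 149
scene 165 220
top 323 148
```

View pics/c6.png

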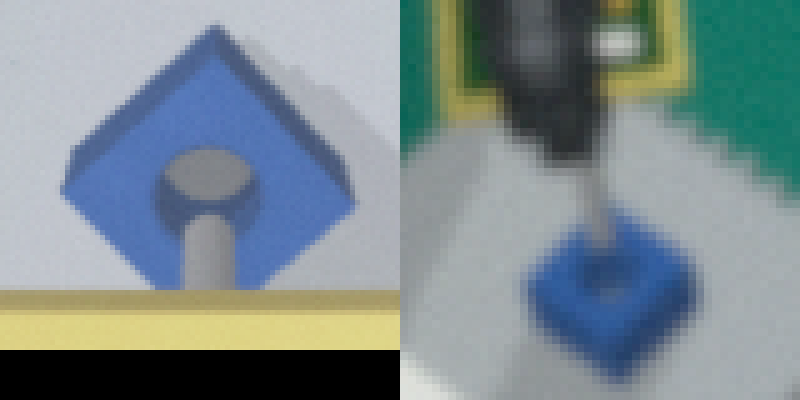

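The wrist crop shows the stem in line with the bore sideways (209 against 207.5), with its tip just above the bore. The scene crop agrees. I'll compute the remaining offsets.

```bash
python3 - <<'E'
from h import *
np.set_printoptions(precision=1,suppress=True)
d=np.load("w6.npz");K,M=d['K'],d['M']
print("bore",onz(K,M,253.0,187.8,95,True))
for z in(110,113.5,117): print("tip",z,onz(K,M,253.3,195.9,z,True))
e=np.load("scene6.npz")
def tri(a,b):
    o1,d1=ray(K,M,*a,True);o2,d2=ray(e['K'],e['M'],*b)
    t=np.linalg.lstsq(np.c_[d1,-d2],o2-o1,rcond=None)[0]; return o1+d1*t[0],o2+d2*t[1]
print("tri tip",tri((253.3,195.9),(189.6,250.1)),"bore",tri((253,187.8),(191,254.2)))
for z in(95,113.5): print(z,onz(e['K'],e['M'],189.6,250.1,z),onz(e['K'],e['M'],191,254.2,z))
E
```

```text
bore [ 548.1 -225.3]
tip 110 [ 547.6 -227. ]
tip 113.5 [ 548.2 -225.8]
tip 117 [ 548.8 -224.6]
tri tip (array([ 546.8, -228.4,  105.7]), array([ 548.1, -227.5,  105.2])) bore (array([ 546.9, -227.7,   87.4]), array([ 548.6, -226.3,   86.7]))
95 [ 541.9 -225. ] [ 553.6 -228.3]
113.5 [ 553.2 -229.5] [ 564.6 -232.8]
```

View pics/c6t.png

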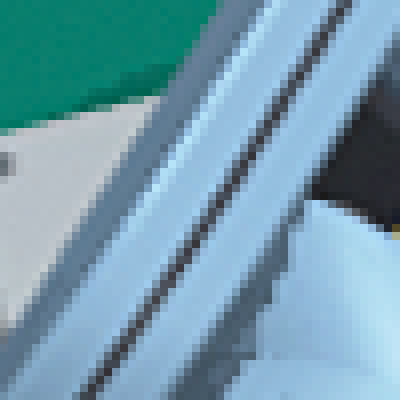

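Both views put the tip about 18.4 mm above the bore mouth, with an offset under 1 mm. I'll trim +0.5 mm in y and lower into the mouth slowly.

Call:
arm_command(
  deltas=[
    [[0.0, 0.05, 0, 0, 0, 0, 4.0], [0, 0, -0.2, 0, 0, 0, 4.0], [0, 0, -0.4, 0, 0, 0, 4.0], [0, 0, -0.4, 0, 0, 0, 4.0], [0, 0, -0.4, 0, 0, 0, 4.0], [0, 0, -0.4, 0, 0, 0, 4.0], [0, 0, -0.4, 0, 0, 0, 4.0], [0, 0, -0.4, 0, 0, 0, 4.0], [0, 0, -0.2, 0, 0, 0, 4.0], [0, 0, 0, 0, 0, 0, 4.0], [0, 0, 0, 0, 0, 0, 4.0]],
  ],
)

```text
time: 13.35
tcp_pos: [548.7, -225.6, 336.8]
tcp_rot: [0.0, 0.852, 0.524, 0.0]
force: [0.3, -0.9, -1.7]
opening: 44.9
```

```bash
cat > look.py <<'E'
from h import *
import sys
np.set_printoptions(precision=4,suppress=True)
s=robot.state(); print(s['time'],s['tcp_pos'],s['tcp_rot'],s['force'],s['wrist_torque'],s['opening'])
im=[]; t=sys.argv[1]
for n in("wrist","scene"):
    q,K,M=cam(n); np.savez(n+t+".npz",p=q,K=K,M=M); f=n=="wrist"
    u,v=proj(K,M,np.array([548,-225,100]),f).astype(int); w=32 if f else 20; x0,y0=u-w,v-w; print(n,x0,y0,400/2/w)
    im.append(cv2.resize(q[y0:y0+2*w,x0:x0+2*w],(400,400),interpolation=cv2.INTER_NEAREST))
cv2.imwrite(f"pics/c{t}.png",np.hstack(im))
E
python3 look.py 7
```

```text
13.35 [ 548.7382 -225.5915  336.7855] [0.0001 0.8516 0.5243 0.    ] [ 0.2646 -0.9151 -1.6929] [-0.0053  0.0587  0.0328] 44.87773852431604
wrist 221 170 6.25
scene 170 230 10.0
```

View pics/c7.png

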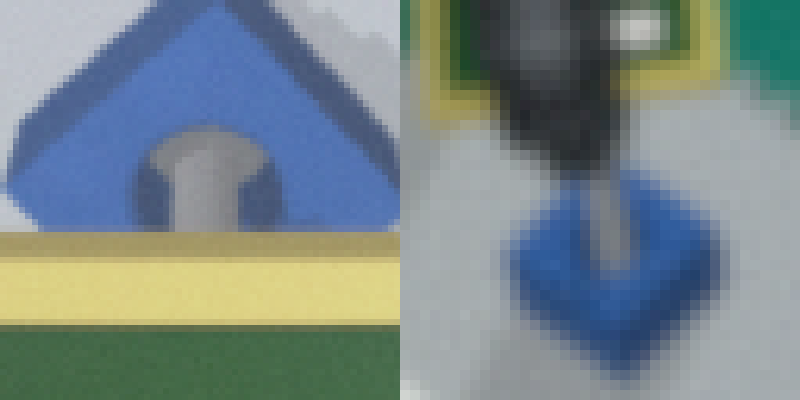

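The stem is inside the bore mouth, centred sideways (206 against 207.5) and, in the scene view, front to back as well (608 against 611). I'll keep lowering and stop a few mm short to check the band.

Call:
arm_command(
  deltas=[
    [[0, 0, -0.2, 0, 0, 0, 4.0], [0, 0, -0.4, 0, 0, 0, 4.0], [0, 0, -0.4, 0, 0, 0, 4.0], [0, 0, -0.4, 0, 0, 0, 4.0], [0, 0, -0.4, 0, 0, 0, 4.0], [0, 0, -0.4, 0, 0, 0, 4.0], [0, 0, -0.4, 0, 0, 0, 4.0], [0, 0, -0.4, 0, 0, 0, 4.0], [0, 0, -0.3, 0, 0, 0, 4.0], [0, 0, -0.2, 0, 0, 0, 4.0], [0, 0, 0, 0, 0, 0, 4.0], [0, 0, 0, 0, 0, 0, 4.0]],
  ],
)

```text
time: 14.65
tcp_pos: [548.7, -225.6, 301.8]
tcp_rot: [0.0, 0.852, 0.524, 0.0]
force: [-0.5, -0.9, -0.1]
opening: 44.9
```

```bash
sed -i 's/w=32 if f else 20/w=32 if f else 16/' look.py; python3 look.py 8; python3 - <<'E'
from h import *
np.set_printoptions(precision=1,suppress=True)
for t in "678":
    e=np.load(f"scene{t}.npz"); p=e['p'].astype(int); r=p[...,2]-p[...,:2].max(2); r=r[225:262,180:205]; 
    ys,xs=np.where(r>15); w=r[ys,xs]
    if len(w): print(t,len(w),(xs*w).sum()/w.sum()+180,(ys*w).sum()/w.sum()+225,ys.min()+225,ys.max()+225, r.max())
e=np.load("scene8.npz")
for z in(92,95,98): print(z,proj(e['K'],e['M'],np.array([548.1,-225.3,z])))
print(e['p'][240:262,190].tolist())
E
```

```text
14.65 [ 548.7136 -225.5882  301.7992] [0.0001 0.8516 0.5243 0.    ] [-0.4576 -0.9405 -0.144 ] [-0.0224 -0.0209  0.0724] 44.91973761727165
wrist 221 191 6.25
scene 174 234 12.5
7 8 193.11904761904762 225.85119047619048 225 227 26
8 7 194.4406779661017 234.71186440677965 233 236 18
92 [191.  252.6]
95 [190.9 251.9]
98 [190.7 251.3]
[[57, 51, 44], [61, 57, 56], [60, 56, 52], [59, 56, 51], [62, 59, 55], [52, 48, 46], [52, 51, 44], [50, 46, 45], [52, 49, 44], [49, 45, 41], [48, 43, 42], [55, 49, 47], [50, 46, 43], [49, 44, 41], [55, 51, 45], [72, 64, 57], [98, 73, 60], [126, 86, 61], [142, 87, 53], [146, 88, 45], [147, 87, 48], [143, 88, 49]]
```

View pics/c8.png

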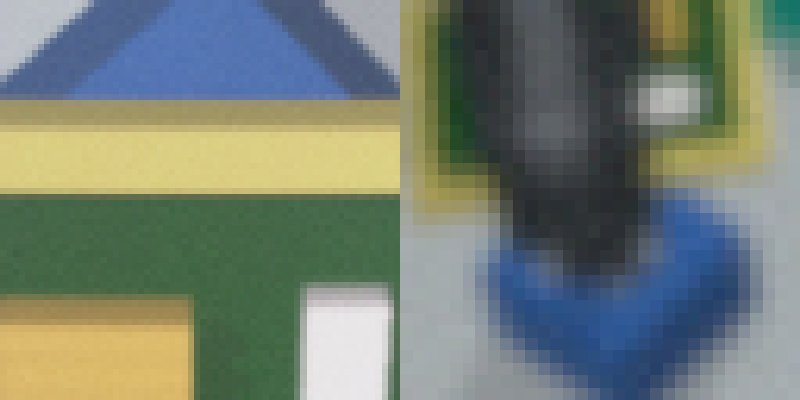

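The finger hides the band from the scene camera, so I'll check the depth by looking for grip slip: board size and offset in the wrist view against the seated pose, where the board height was known (TCP minus 151.7 mm).

Call:
arm_command(
  deltas=[
    [[0, 0, -0.15, 0, 0, 0, 4.0], [0, 0, -0.2, 0, 0, 0, 4.0], [0, 0, -0.16, 0, 0, 0, 4.0], [0, 0, 0, 0, 0, 0, 4.0], [0, 0, 0, 0, 0, 0, 4.0], [0, 0, 0, 0, 0, 0, 4.0], [0, 0, 0, 0, 0, 0, 4.0]],
  ],
)

```text
time: 15.45
tcp_pos: [548.7, -225.6, 296.7]
tcp_rot: [0.0, 0.852, 0.524, 0.0]
force: [0.5, 0.0, -0.7]
opening: 44.9
```

```bash
python3 - <<'E'
from h import *
np.set_printoptions(precision=2,suppress=True)
s=robot.state(); P=s['tcp_pos']; print(s['time'],P,s['tcp_rot'],s['force'],s['wrist_torque'],s['opening'],np.abs(s['joint_vel']).max())
p,K,M=cam("wrist"); np.savez("w9.npz",p=p,K=K,M=M)
for d in(148.2,149.2,150.2):
    for r in board(p,K,M,P[2]-d,P[:2],30): print("now",d,np.array(r[0])-P[:2],r[1:])
e=np.load("w5.npz")
for r in board(e['p'],e['K'],e['M'],444.87-149.2,(543.2,-201.2),30): print("w5",np.array(r[0])-[543.22,-201.15],r[1:])
# relative: where would the rim's tall (camera-side) face/blue collar be
hsv=cv2.cvtColor(p,cv2.COLOR_BGR2HSV);b=cv2.inRange(hsv,(100,120,40),(125,255,255));b[:170]=0
print(robot.state()['time'])
import sys
q=np.zeros_like(p)
qs,Ks,Ms=cam("scene"); np.savez("scene9.npz",p=qs,K=Ks,M=Ms)
cv2.imwrite("pics/s9.png",cv2.resize(qs[190:280,130:250],(800,600)))
E
```

```text
15.45 [ 548.71 -225.58  296.69] [0.   0.85 0.52 0.  ] [ 0.55  0.01 -0.69] [ 0.03 -0.05  0.05] 44.912681608935394 0.0016937566752903755
now 148.2 [0.06 1.7 ] ((65.68441772460938, 46.11223220825195), 63.04841995239258)
now 149.2 [-0.26  1.07] ((66.24209594726562, 46.503780364990234), 63.048439025878906)
now 150.2 [-0.57  0.44] ((66.79974365234375, 46.895259857177734), 63.048458099365234)
w5 [-0.27  1.09] ((66.19892883300781, 46.50044250488281), 63.18918991088867)
15.5
```

The board's size and offset match the seated pose, so there's no slip, the contact force is about zero and the arm is still. I'm handing in now.

```bash
python3 -c "
from bench import robot
s=robot.state();print(s['time'],s['tcp_pos'],s['force'],s['opening']);print(robot.sign_off())"
```

```text
15.55 [ 548.71617295 -225.57605029  296.68621327] [ 0.02735316  0.20819915 -0.20502099] 44.92117029362416
the job is handed in; nothing more can be done
None
```

I took the probe off its stand with the pads on the two long rim edges and carried it to the charger. I lowered the stem through the blue collar and handed the job in at 15.55 s, still holding it upright and still.

**Final checks**
- **Contact:** wrist force stayed around 1–2 N while lowering, with no sign of the stem touching the collar or housing. I have no direct contact reading.
- **Centring:** the last view into the bore was with the tip about 10 mm in. It put the stem about 0.2 mm off centre sideways and within about 1 mm front to back. Below that I lowered it straight down without seeing the bore again.
- **Grip:** the board had not slipped. Its size and offset in the wrist view matched the views during the carry, and its size also matched the pose on the stand.
- **Depth:** the board centre is at about 145 mm, which puts the red band at about 95 mm, level with the collar's top.

**Not confirmed**
- **Red band:** I never saw it at the collar, because the finger and board hid it. The depth comes from the grip height on the stand, and a two-camera check of the tip height agreed to about 0.1 mm.
- **Scene-camera heights:** absolute heights from the wrist and scene cameras came out about 8 mm low for both tip and bore. I used only the difference between them.
- **Last picture:** the final scene view was refused by the 12-picture limit, so I relied on the numbers above.

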